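# Clear, key and press home a power-supply access panel

### The arm

A 7-joint arm with a two-finger parallel gripper is mounted at the origin on the work surface. World frame = base frame: x ahead of the robot, y to its left, z up, the work surface at z = 0. Lengths are in m, angles in rad, forces in N, time in s.
With the tool pointing down it reaches from about 0.35 to 0.775 m from the base axis. Payload 3.1 kg.
Tool frame: the origin (TCP) lies between the finger pads; the fingertips stand 8 mm ahead of it and the grasp point (between the pads) lies 11 mm behind it; z points along the fingers, y is the direction in which the jaws open and shut (so a half turn about z gives the same grasp; the last joint's range is limited). The gripper opens to 85 mm and grips with 20 to 120 N. Pads are 22 mm wide; open, the fingers measure 114 mm over their backs; the gripper's body (76 mm by 85 mm) begins 54 mm behind the grasp point. The pads swing forward as they close: fully open they stand 13 mm farther back than shut.
Start: joints at [-1.187, 0.311, 0.014, 1.512, -0.004, 1.319, -0.027], TCP at [0.227, 0.501, 0.239] pointing down, gripper open.
Joint ranges: [-2.7, 2.7], [-0.3, 1.91], [-1.27, 1.3], [0.12, 2.57], [-1.44, 4.58], [0.2, 2.03], [-3.05, 3.05]. Speed limits (rad/s): [2.79, 2.79, 3.14, 3.14, 3.14, 3.14, 3.14].

### API

Orientations are given as a unit quaternion [w, x, y, z].
In Python, from cell import sensors, capture, camera_info, ticket gives the robot as it stands.
- The arm moves only by the tool arm_command, never from a script. Its argument "motion" is a list of rows, each a list of 3 entries, a list of its own where there are three numbers: the shift along the tool's x, y, z in cm, then the turn, a rotation vector about the tool's x, y, z in rad, then the finger opening in cm, from 0 to 8.54. In form: [[[dx, dy, dz], [rx, ry, rz], claw], ...]. A call has 1 to 20 rows; each row shifts and turns the commanded pose from where the row before left it, along the tool's axes as they then stand; what a row does not reach is not made up. A row lasts 1/12 s, in which the tool goes at most 41.7 mm and 7.16 degrees, less where a joint would pass 70% of its speed; a pose out of reach is approached as far as the arm can. A call is refused whole if a number of a shift passes 4.17 or a number of a turn 0.125, either way. A call with a gripper value outside its range is refused whole. The fingers move at their own pace and stop on an object; the grip force is fixed at half the most. Time passes only in rows, so rows that do not move let the fingers close. It gives the time, the measured TCP pose, the force and the opening at its end, in the units of the state.
- sensors.read_state(): the state, without advancing time (a new reading comes with each control period).
- capture(name): name is "side" or "top"; returns (picture, depth): 384x512x3 uint8, blue, green, red; 384x512 float32, m along the optical axis (not along the pixel's ray), 0 where there is no reading.
- camera_info(name): a dict with "mtx" (3x3 intrinsics, pixels), "pose" (4x4, takes a point from camera to world coordinates). Camera axes: x right, y down, z forward; pixel columns grow to the right and rows downward; lengths in m; the calibration is good to about 2 mm. A picture is of the moment at which its call begins. camera_info takes no time and is no camera call.
- ticket.hand_in(): hands the job in, once; it reports no verdict.
The state is a dict: "time": time; "joints": joint angles; "joint_velocities": joint speeds; "effort": joint torques, N m; "ee_pos": TCP position; "eef_rot": TCP orientation; "ft_force": force on the tool from outside, world axes, zero at the start; "wrist_torque": the same for the moment, N m; "finger_gap": opening from 0.0 (shut) to 1.0 (fully open).
Only numpy, scipy, OpenCV 4.12 (cv2) and the standard library are available. Lean on these libraries where they do the work, as an engineer would, in place of code of your own. Each camera call takes 0.05 s, during which the arm holds its last target. There are 200 camera calls.

### The job

First clear the two left-over parts off the power supply's raised access panel: the brass hex spacer goes into the rectangular bin with the other spacers, the round black dial knob into the round pot with the other knobs. Then turn the quarter-turn fastener until the slot along its wing lines up with the two marks engraved in the panel, and then push the panel fully down against the frame and finish while still holding it pressed there, because the gasket lifts it as soon as you let go. Leave everything else on the bench where it is.

Things in the scene. Friction and masses are not known exactly. Their poses are not given: they have to be found in the camera images.
- unit: The power supply lying on the bench: a fixed bare-steel case, 230 x 230 mm and 92 mm high, with a 194 mm square opening in its top. Origin: centre of its underside on the bench; x and y along its sides, z up.
- panel: Bare aluminium access panel, 188 x 188 x 6 mm, in the opening. Origin: centre of its underside; axes as the unit's. It only slides up and down, lifted by a springy gasket: now its top is 100 mm above the bench; fully down, 8 mm lower, flush with the case top. Gasket's push: 5 N raised, 11 N fully down (panel weighs 2.5 N). A key under the fastener stops it unless the fastener is aligned.
- fastener (a joint): Angle of the quarter-turn fastener in the panel, rad, growing anticlockwise from above; 0 = aligned (wing along the unit's x axis, in line with the two engraved marks, 22 x 3 mm, 25 to 47 mm either side of its axis). Starts between 0.6 and 1.35, turns from -0.6 to 1.6 with light friction (0.04 N m), stays where left. The key under it enters its slot only within about 0.2 to 0.25 rad of 0.
- fastener_grip (a point): Point on the fastener's axis, 18 mm above the panel's top, to pinch its steel wing: an upright plate 38 mm long, 10 mm thick, top 29 mm above the panel's top, dark slot line along it, on a flange 30 mm across, 4 mm high. x axis along the wing, y across it, z up. 45 mm from the panel's centre towards the unit's -y side.
- spacer: Loose brass hexagonal spacer lying on the panel, 45 mm long along its x axis, 14 mm across flats (14 mm high, 16 mm wide across the corners at the sides), 45 g. Origin: middle of its underside.
- dial: Loose round black dial knob standing on the panel, 18 mm high, 28 mm across its foot (lowest 4 mm) and 23 mm across above that, 20 g. Origin: centre of its underside; z up.
- bin: Fixed rectangular grey bin, 110 (its x) x 100 (its y) x 50 mm high, walls and floor 4 mm, open on top. Origin: centre of its underside on the bench. Two brass spacers already lie in it along x, in its +y half.
- pot: Fixed round grey pot, 110 mm across at the rim and 55 mm high, narrowing a little downwards, wall 4 mm, open on top. Origin: centre of its underside on the bench. Two black dial knobs already stand in it.
- meter: Bystander: yellow and black multimeter lying flat beyond the unit, 190 x 90 x 45 mm. Origin: centre of its underside.
- screwdriver: Bystander: orange-handled screwdriver lying on the bench towards the robot's left. Origin: underside near its middle.
- brush: Bystander: brush lying at the left. Origin: underside near its middle.
- cleaner: Bystander: white bottle with red cap, 64 mm across, 150 mm high, standing beyond the unit at the right. Origin: centre of its underside.
- spool: Bystander: grey wire spool standing beyond the left container, 52 mm across, 40 mm high. Origin: centre of its underside.
- board: Bystander: green circuit board lying at the right, 130 x 90 x 18 mm. Origin: centre of its underside.

How it is judged:
By the outcome, as a careful person would: the job done as asked, in the order asked, and still so for the second after the job is handed in, while the arm keeps its last pose, push and grip.
It also fails if it takes over 64 s, if anything falls off the work surface, if the arm or the gripper's body presses on something with over 40 N, if the wrist force passes 120 N, or if a joint passes its speed limit or range.

## Working session

There is one attempt and no reset: what is moved stays moved. The work goes in short steps, Python scripts to look and compute and a tool call to move; the robot and the scene stay as the last step left them, time stands still between calls to the robot, and variables do not carry over. Pictures are saved under pics/ and viewed, about 8 in all and at most 12, crops included, and the job is handed in when it is done.

Besides the shell and the picture viewer there is one more tool, called after "Call:" as name([rows], argument=value, ...), one row to a line, values as JSON. arm_command: Moves the arm, as the interface text tells. Its arguments: {"type":"object","properties":{"motion":{"type":"array"}},"required":["motion"]}

```bash
mkdir -p pics; ls; cat > h.py <<'E'
import numpy as np, cv2
from cell import sensors, capture, camera_info, ticket
def shot(n,f):
    p,d=capture(n); cv2.imwrite('pics/%s.png'%f,p); np.save('pics/%s.npy'%f,d); return p,d
def P(n,u,v,z):
    "pixel ray cut with plane z"
    c=camera_info(n);K=np.array(c['mtx']);T=np.array(c['pose'])
    r=T[:3,:3]@np.linalg.solve(K,[u,v,1.]);return T[:3,3]+r*(z-T[2,3])/r[2]
def D(n,u,v,d):
    c=camera_info(n);K=np.array(c['mtx']);T=np.array(c['pose'])
    return T[:3,3]+T[:3,:3]@np.linalg.solve(K,[u,v,1.])*d[int(v),int(u)]
E
python3 - <<'E'
from h import *
a,_=shot('top','t0'); b,_=shot('side','s0')
print(sensors.read_state())
for n in('top','side'): print(camera_info(n))
cv2.imwrite('pics/t0b.png',cv2.resize(a,(800,600),interpolation=cv2.INTER_CUBIC))
E
```

```text
pics
{'time': 0.1, 'joints': array([-1.1866894 ,  0.31169098,  0.01396388,  1.51286627, -0.00442474,
        1.31923133, -0.02721162]), 'joint_velocities': array([ 0.00057532, -0.00230437, -0.00188756, -0.0027504 , -0.00016326,
       -0.00153641,  0.00034071]), 'effort': array([ 4.73874989e-04, -3.80850255e+01,  1.46757290e-01, -2.31240356e+01,
        1.24778424e-02,  8.07805394e-03, -9.73571474e-06]), 'ee_pos': array([0.22688358, 0.50032605, 0.23831706]), 'eef_rot': array([-2.00271723e-04,  2.11256263e-01,  9.77430110e-01, -1.06386042e-03]), 'ft_force': array([ 0.88435938, -0.53337797,  0.43895075]), 'wrist_torque': array([0.03852595, 0.03587522, 0.06809522]), 'finger_gap': 0.9993565440840478}
{'mtx': array([[434.76281811,   0.        , 257.93653028],
       [  0.        , 434.76281811, 190.14346403],
       [  0.        ,   0.        ,   1.        ]]), 'pose': array([[ 0.02692767, -0.98157346,  0.18917836,  0.25503946],
       [-0.99957121, -0.02861679, -0.00620238,  0.00676131],
       [ 0.01150177, -0.18893022, -0.98192315,  1.43176577],
       [ 0.        ,  0.        ,  0.        ,  1.        ]])}
{'mtx': array([[423.10713905,   0.        , 255.68783869],
       [  0.        , 423.10713905, 189.08304795],
       [  0.        ,   0.        ,   1.        ]]), 'pose': array([[ 0.73133017, -0.45709959,  0.50617798, -0.09499259],
       [-0.68192304, -0.47732916,  0.55420018, -0.66891429],
       [-0.01171117, -0.75047774, -0.66079196,  0.89303409],
       [ 0.        ,  0.        ,  0.        ,  1.        ]])}
```

View pics/t0b.png

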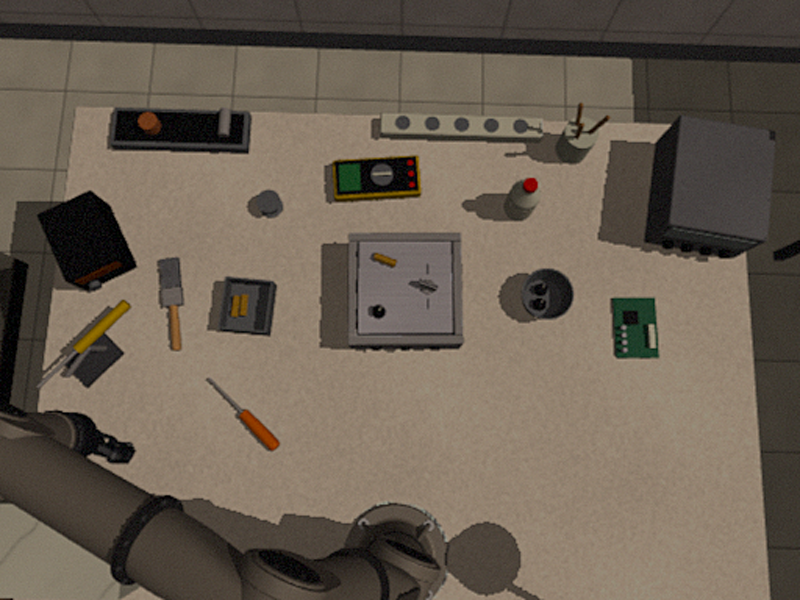

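View pics/s0.png

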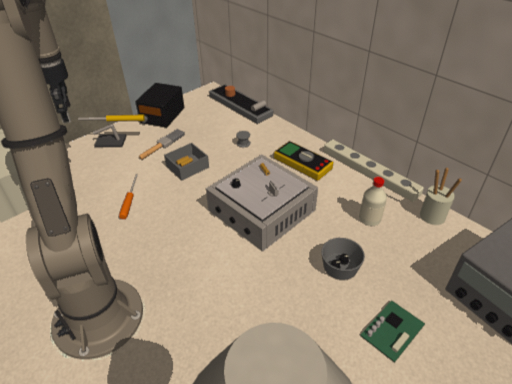

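```bash
python3 - <<'E'
from h import *
a=cv2.imread('pics/t0.png')
def c(x,y,w,h,s): return cv2.resize(a[y:y+h,x:x+w],None,fx=s,fy=s,interpolation=cv2.INTER_CUBIC)
o=np.zeros((588,800,3),np.uint8)
o[:,:588]=c(218,145,84,84,7); o[:200,600:780]=c(136,172,45,50,4); o[220:420,600:792]=c(324,165,48,50,4)
cv2.imwrite('pics/c0.png',np.clip(o*1.5,0,255).astype(np.uint8))
E
```

```text
(no output)
```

View pics/c0.png

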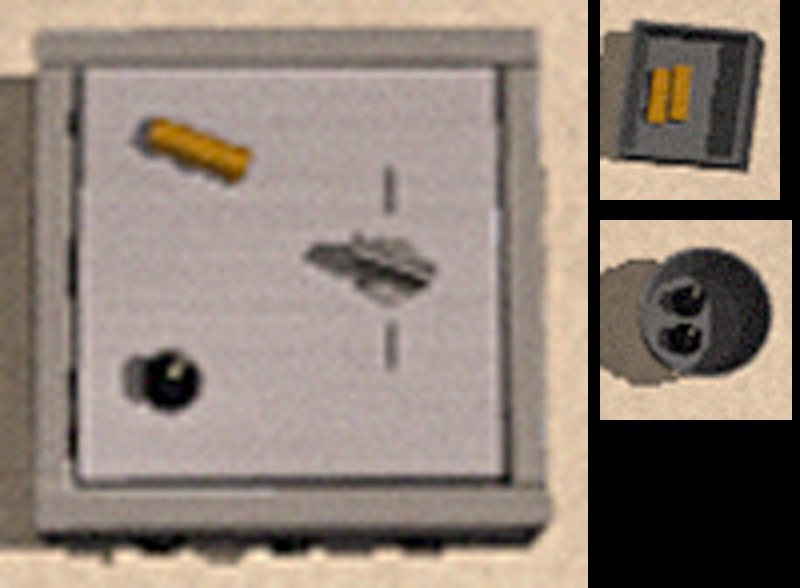

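```bash
python3 - <<'E'
from h import *
f=lambda u,v,z,x=218,y=145,s=7: P('top',x+(u+.5)/s-.5,y+(v+.5)/s-.5,z)
np.set_printoptions(precision=4,suppress=True)
c=np.array([f(80,68,.1),f(498,68,.1),f(505,478,.1),f(80,478,.1)])
print(c,c.mean(0)); e=(c[0]-c[3])+(c[1]-c[2]); print('yaw',np.arctan2(e[1],e[0]))
m=[f(390,165,.1),f(388,213,.1),f(391,322,.1),f(391,370,.1)];print('marks',m, np.mean(m,0)); e=m[0]-m[3];print(np.arctan2(e[1],e[0]))
a,b=f(158,130,.112),f(243,165,.112);print('spacer',a,b,(a+b)/2,np.linalg.norm(a-b),np.arctan2(*(b-a)[[1,0]]))
print('dial',f(171,380,.112)); 
a,b=f(362,255,.129),f(430,282,.129);print('slot',a,b,np.arctan2(*(a-b)[[1,0]]))
g=lambda u,v,z:f(u-600,v,z,136,172,4)
k=[g(636,25,.05),g(760,37,.05),g(747,168,.05),g(618,155,.05)];print('bin',k,np.mean(k,0)); e=k[0]-k[3]+k[1]-k[2];print(np.arctan2(e[1],e[0]),[np.linalg.norm(k[i]-k[i-1]) for i in range(4)])
print('spac in bin',g(658,95,.01),g(681,94,.01))
q=lambda u,v,z:f(u-600,v-220,z,324,165,4)
print('pot',q(640,312,.055),q(771,312,.055),q(706,248,.055),q(706,377,.055),'knobs',q(687,298,.02),q(687,338,.02))
E
```

```text
[[ 0.6246  0.0931  0.1   ]
 [ 0.6303 -0.0961  0.1   ]
 [ 0.443  -0.1018  0.1   ]
 [ 0.4377  0.0857  0.1   ]] [ 0.5339 -0.0048  0.1   ]
yaw 0.03477549205149024
marks [array([ 0.5836, -0.0481,  0.1   ]), array([ 0.5614, -0.0477,  0.1   ]), array([ 0.5117, -0.05  ,  0.1   ]), array([ 0.49  , -0.0504,  0.1   ])] [ 0.5367 -0.0491  0.1   ]
0.02500476295540681
spacer [0.5936 0.0564 0.112 ] [0.5787 0.0179 0.112 ] [0.5862 0.0372 0.112 ] 0.04123083761630009 -1.941674265273994
dial [0.4806 0.0467 0.112 ]
slot [ 0.5356 -0.0355  0.129 ] [ 0.5244 -0.0655  0.129 ] 1.2136222726970294
bin [array([0.5511, 0.3666, 0.05  ]), array([0.5441, 0.2657, 0.05  ]), array([0.4369, 0.2693, 0.05  ]), array([0.4444, 0.3729, 0.05  ])] [0.4941 0.3186 0.05  ]
-0.04632387992957914 [np.float64(0.1068304595933895), np.float64(0.10118205973984917), np.float64(0.1072483771716237), np.float64(0.10380747311577723)]
spac in bin [0.5009 0.3544 0.01  ] [0.5023 0.3354 0.01  ]
pot [ 0.5357 -0.2465  0.055 ] [ 0.5388 -0.3527  0.055 ] [ 0.5905 -0.3007  0.055 ] [ 0.484  -0.2993  0.055 ] knobs [ 0.5559 -0.2921  0.02  ] [ 0.5221 -0.2917  0.02  ]
```

```bash
cat >> h.py <<'E'
from scipy.spatial.transform import Rotation as Ro
np.set_printoptions(precision=4,suppress=True)
def go(x,y,z,yaw):
    "yaw: world angle of the jaw (tool y) axis, tool straight down; prints the turn, then shift cm after turn"
    s=sensors.read_state(); w,a,b,c=s['eef_rot']; R=Ro.from_quat([a,b,c,w])
    Y=np.array([np.cos(yaw),np.sin(yaw),0]);Z=np.array([0,0,-1.]);X=np.cross(Y,Z)
    T=Ro.from_matrix(np.stack([X,Y,Z],1)); d=np.array([x,y,z])-s['ee_pos']
    print('t',s['time'],'pos',s['ee_pos'],'turn',(R.inv()*T).as_rotvec(),'shift after turn cm',T.inv().apply(d)*100,
     'before',R.inv().apply(d)*100,'gap',s['finger_gap'],'F',s['ft_force'],'j',s['joints'])
E
python3 -c "
from h import *
go(.586,.037,.16,-.371)"
```

```text
t 0.1 pos [0.2269 0.5003 0.2383] turn [-0.0017  0.0017  1.5161] shift after turn cm [-30.1607  50.2662   7.8317] before [-51.8401 -27.3493   7.8939] gap 0.9993565440840478 F [ 0.8844 -0.5334  0.439 ] j [-1.1867  0.3117  0.014   1.5129 -0.0044  1.3192 -0.0272]
```

Call:
arm_command([
  [[0,0,0],[0,0,0.117],5],
  [[0,0,0],[0,0,0.117],5],
  [[0,0,0],[0,0,0.117],5],
  [[0,0,0],[0,0,0.117],5],
  [[0,0,0],[0,0,0.117],5],
  [[0,0,0],[0,0,0.117],5],
  [[0,0,0],[0,0,0.117],5],
  [[0,0,0],[0,0,0.117],5],
  [[0,0,0],[0,0,0.117],5],
  [[0,0,0],[0,0,0.117],5],
  [[0,0,0],[0,0,0.117],5],
  [[0,0,0],[0,0,0.117],5],
  [[0,0,0],[0,0,0.112],5],
  [[-1,1.7,0],[0,0,0],5],
  [[-1.6,2.7,0],[0,0,0],5],
  [[-1.6,2.7,0],[0,0,0],5],
  [[-1.6,2.7,0],[0,0,0],5],
  [[-1.6,2.7,0],[0,0,0],5],
  [[-1.6,2.7,0],[0,0,0],5],
  [[-1.6,2.7,0],[0,0,0],5],
])

```text
time: 1.77
ee_pos: [0.356, 0.3357, 0.2389]
eef_rot: [0.0, 0.825, 0.565, -0.0]
ft_force: [0.2, -0.2, -0.3]
finger_gap: 0.587
```

Call:
arm_command([
  [[-1.6,2.7,0],[0,0,0],5],
  [[-1.6,2.7,0],[0,0,0],5],
  [[-1.6,2.7,0],[0,0,0],5],
  [[-1.6,2.7,0.5],[0,0,0],5],
  [[-1.6,2.7,0.5],[0,0,0],5],
  [[-1.6,2.7,0.5],[0,0,0],5],
  [[-1.6,2.7,0.5],[0,0,0],5],
  [[-1.6,2.7,0.5],[0,0,0],5],
  [[-1.6,2.7,0.5],[0,0,0],5],
  [[-1.6,2.7,0.5],[0,0,0],5],
  [[-1.6,2.7,0.5],[0,0,0],5],
  [[-1,1.7,0.5],[0,0,0],5],
  [[0,0,0.5],[0,0,0],5],
])

```text
time: 2.85
ee_pos: [0.5826, 0.0433, 0.1886]
eef_rot: [0.003, 0.828, 0.561, -0.001]
ft_force: [0.1, -1.4, -0.4]
finger_gap: 0.586
```

```bash
python3 -c "
from h import *
go(.586,.037,.16,-.371)"
```

```text
t 2.85 pos [0.5826 0.0433 0.1886] turn [ 0.0031  0.0044 -0.0084] shift after turn cm [-0.4672  0.5444  2.8631] before [-0.4499  0.5392  2.8669] gap 0.5863863568370018 F [ 0.0529 -1.3812 -0.3843] j [-0.4983  0.4476  0.5605  1.5129 -0.2393  1.2498 -0.2862]
```

Call:
arm_command([
  [[-0.2,0.25,1.2],[0,0,0],5],
  [[-0.2,0.25,1.2],[0,0,0],5],
  [[0,0,0],[0,0,0],5],
  [[0,0,0],[0,0,0],5],
])

```text
time: 3.18
ee_pos: [0.5825, 0.046, 0.1638]
eef_rot: [-0.001, 0.825, 0.565, -0.001]
ft_force: [0.3, -0.1, 0.1]
finger_gap: 0.581
```

```bash
python3 - <<'E'
from h import *
go(.586,.037,.111,-.371)
a,_=shot('top','t1');b,_=shot('side','s1')
o=np.hstack([cv2.resize(a[140:225,215:300],(400,400),interpolation=2),cv2.resize(b[130:230,215:315],(400,400),interpolation=2)])
cv2.imwrite('pics/c1.png',np.clip(o*1.4,0,255).astype(np.uint8))
E
```

```text
t 3.1833 pos [0.5825 0.046  0.1638] turn [-0.0035  0.0008  0.002 ] shift after turn cm [-0.7115  0.6546  5.2758] before [-0.7088  0.6717  5.274 ] gap 0.5805882493489793 F [ 0.3044 -0.0747  0.1214] j [-0.49    0.47    0.5478  1.5434 -0.256   1.2039 -0.2663]
```

View pics/c1.png

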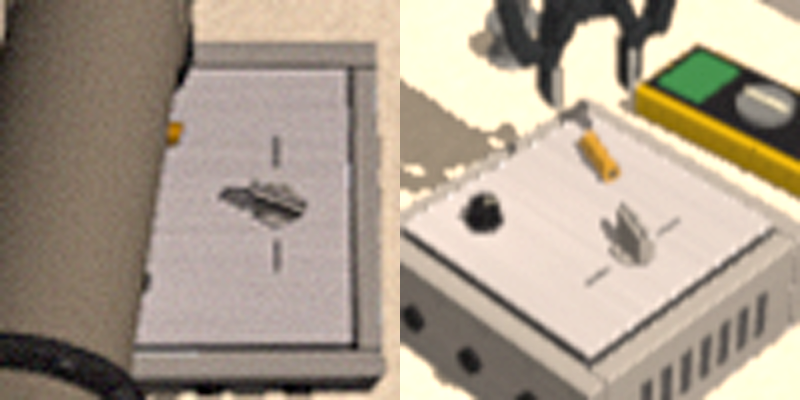

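```bash
python3 - <<'E'
from h import *
f=lambda u,v,z:P('side',215+(u-400+.5)/4-.5,130+(v+.5)/4-.5,z)
a,b=f(590,136,.110),f(610,173,.110);print(a,b,(a+b)/2,np.linalg.norm(a-b),np.arctan2(*(a-b)[[1,0]]))
print('dial',f(485,212,.110))
print('tips',f(554,103,.156),f(627,88,.156))
E
```

```text
[0.5978 0.0591 0.11  ] [0.578  0.0172 0.11  ] [0.5879 0.0381 0.11  ] 0.04638594979209344 1.129833687735731
dial [0.483  0.0473 0.11  ]
tips [0.5651 0.0625 0.156 ] [0.616  0.0389 0.156 ]
```

Call:
arm_command([
  [[-0.3,0.37,0],[0,0,0.03],5],
  [[-0.3,0.37,0],[0,0,0],5],
  [[0,0,1.3],[0,0,0],5],
  [[0,0,1.3],[0,0,0],4],
  [[0,0,1.2],[0,0,0],4],
  [[0,0,0],[0,0,0],4],
  [[0,0,0],[0,0,0],4],
])

```text
time: 3.87
ee_pos: [0.5882, 0.0361, 0.1268]
eef_rot: [-0.0, 0.834, 0.552, -0.001]
ft_force: [-0.4, -0.9, 0.2]
finger_gap: 0.468
```

```bash
python3 -c "
from h import *
go(.587,.0377,.111,-.40)"
```

```text
t 3.8667 pos [0.5882 0.0361 0.1268] turn [-0.0012  0.0008 -0.0011] shift after turn cm [ 0.1061 -0.1719  1.5792] before [ 0.1071 -0.1701  1.5793] gap 0.46795391365939965 F [-0.4289 -0.8822  0.2498] j [-0.4673  0.5141  0.5438  1.5779 -0.2847  1.1309 -0.2596]
```

Call:
arm_command([
  [[0.1,-0.17,0.8],[0,0,0],4],
  [[0,0,0.72],[0,0,0],4],
  [[0,0,0],[0,0,0],4],
  [[0,0,0],[0,0,0],0.8],
  [[0,0,0],[0,0,0],0.8],
  [[0,0,0],[0,0,0],0.8],
  [[0,0,0],[0,0,0],0.8],
  [[0,0,0],[0,0,0],0.8],
])

```text
time: 4.53
ee_pos: [0.5877, 0.0377, 0.1125]
eef_rot: [0.0, 0.834, 0.552, 0.0]
ft_force: [0.3, 0.5, 1.7]
finger_gap: 0.151
```

```bash
python3 -c "
from h import *
go(.494,.300,.18,1.525)"
```

```text
t 4.5333 pos [0.5877 0.0377 0.1125] turn [ 0.0009  0.0003 -1.9259] shift after turn cm [10.5594 25.7687 -6.7457] before [ 20.4916 -18.8566  -6.7493] gap 0.1511964376745285 F [0.3468 0.4633 1.7229] j [-0.467   0.5262  0.5381  1.5976 -0.2934  1.0985 -0.2552]
```

Call:
arm_command([
  [[0,0,0],[0,0,0],0.8],
  [[0,0,0],[0,0,0],0.8],
  [[0,0,-0.7],[0,0,0],0.8],
  [[0,0,-1.5],[0,0,0],0.8],
  [[0,0,-1.5],[0,0,0],0.8],
  [[0,0,-1.5],[0,0,0],0.8],
  [[0,0,-1.5],[0,0,0],0.8],
])

```text
time: 5.12
ee_pos: [0.5873, 0.0377, 0.18]
eef_rot: [0.0, 0.834, 0.552, -0.0]
ft_force: [1.0, -0.1, 0.2]
finger_gap: 0.15
```

```bash
python3 - <<'E'
from h import *
go(.494,.300,.18,1.525)
b,_=shot('side','s2')
cv2.imwrite('pics/c2.png',np.clip(cv2.resize(b[90:210,215:335],(600,600),interpolation=2)*1.4,0,255).astype(np.uint8))
E
```

```text
t 5.1167 pos [0.5873 0.0377 0.18  ] turn [-0.0001  0.     -1.9261] shift after turn cm [10.5208 25.7751  0.0041] before [ 20.5059 -18.8295   0.0026] gap 0.14972243207243335 F [ 1.0083 -0.0699  0.2499] j [-0.4821  0.4646  0.5616  1.5119 -0.2551  1.2389 -0.286 ]
```

View pics/c2.png

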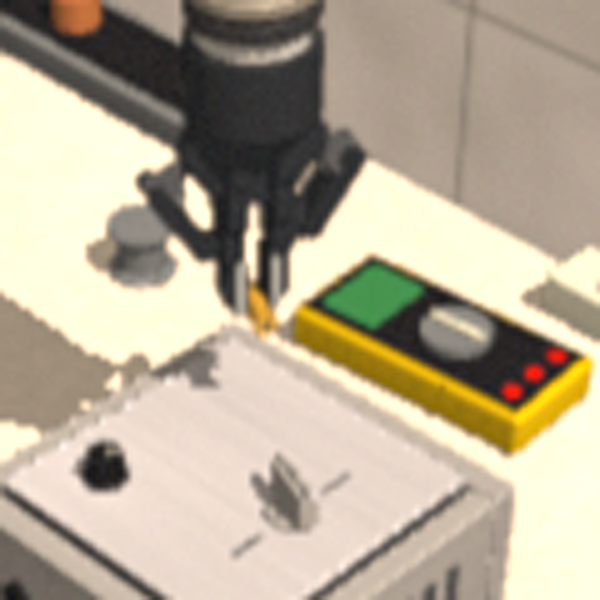

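Call:
arm_command([
  [[0,0,0],[0,0,-0.12],0.8],
  [[0,0,0],[0,0,-0.12],0.8],
  [[0,0,0],[0,0,-0.12],0.8],
  [[0,0,0],[0,0,-0.12],0.8],
  [[0,0,0],[0,0,-0.12],0.8],
  [[0,0,0],[0,0,-0.12],0.8],
  [[0,0,0],[0,0,-0.12],0.8],
  [[0,0,0],[0,0,-0.12],0.8],
  [[0,0,0],[0,0,-0.12],0.8],
  [[0,0,0],[0,0,-0.12],0.8],
  [[0,0,0],[0,0,-0.12],0.8],
  [[0,0,0],[0,0,-0.12],0.8],
  [[0,0,0],[0,0,-0.12],0.8],
  [[0,0,0],[0,0,-0.12],0.8],
  [[0,0,0],[0,0,-0.12],0.8],
  [[0,0,0],[0,0,-0.12],0.8],
])

```text
time: 6.5
ee_pos: [0.5872, 0.0376, 0.1787]
eef_rot: [-0.0, 0.023, 1.0, -0.0]
ft_force: [-0.3, 1.1, -0.4]
finger_gap: 0.149
```

Call:
arm_command([
  [[0.5,1.2,0],[0,0,0],0.8],
  [[0.9,2.2,0],[0,0,0],0.8],
  [[0.9,2.2,0],[0,0,0],0.8],
  [[0.9,2.2,0],[0,0,0],0.8],
  [[0.9,2.2,0],[0,0,0],0.8],
  [[0.9,2.2,0],[0,0,0],0.8],
  [[0.9,2.2,0],[0,0,0],0.8],
  [[0.9,2.2,0],[0,0,0],0.8],
  [[0.9,2.2,0],[0,0,0],0.8],
  [[0.9,2.2,0],[0,0,0],0.8],
  [[0.9,2.2,0],[0,0,0],0.8],
  [[0.9,2.2,1.5],[0,0,0],0.8],
  [[0,0,2.5],[0,0,0],0.8],
  [[0,0,2.5],[0,0,0],0.8],
  [[0,0,1.5],[0,0,0],0.8],
  [[0,0,0],[0,0,0],0.8],
  [[0,0,0],[0,0,0],0.8],
])

```text
time: 7.92
ee_pos: [0.4954, 0.2971, 0.0983]
eef_rot: [-0.001, 0.026, 1.0, -0.001]
ft_force: [0.1, -0.1, 0.8]
finger_gap: 0.153
```

```bash
python3 - <<'E'
from h import *
go(.494,.2995,.027,1.525)
b,_=shot('side','s3');a,_=shot('top','t3')
o=np.hstack([cv2.resize(a[160:230,125:195],(400,400),interpolation=2),cv2.resize(b[110:190,145:225],(400,400),interpolation=2)])
cv2.imwrite('pics/c3.png',np.clip(o*1.4,0,255).astype(np.uint8))
E
```

```text
t 7.9167 pos [0.4954 0.2971 0.0983] turn [-0.0011 -0.0021 -0.0072] shift after turn cm [0.1513 0.2321 7.1331] before [0.1376 0.2388 7.1332] gap 0.15260633717003444 F [ 0.148  -0.0949  0.7656] j [-0.6137  0.4809  0.0612  1.6286 -0.0333  1.0355  0.9755]
```

View pics/c3.png

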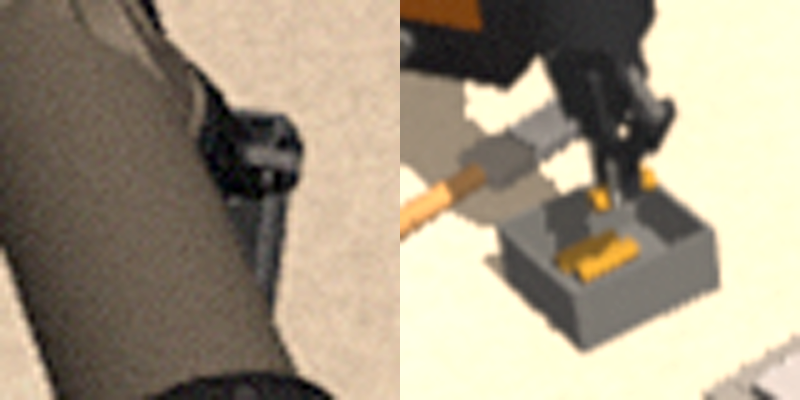

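Call:
arm_command([
  [[0.1,0.24,1.5],[0,0,0],0.8],
  [[0,0,2],[0,0,0],0.8],
  [[0,0,2],[0,0,0],0.8],
  [[0,0,1.2],[0,0,0],0.8],
  [[0,0,0],[0,0,0],0.8],
  [[0,0,0],[0,0,0],0.8],
])

```text
time: 8.52
ee_pos: [0.4962, 0.2995, 0.0327]
eef_rot: [0.0, 0.026, 1.0, 0.0]
ft_force: [0.5, 0.3, -0.3]
finger_gap: 0.151
```

Call:
arm_command([
  [[0,0,0],[0,0,0],2.2],
  [[0,0,0],[0,0,0],2.2],
  [[0,0,0],[0,0,0],2.2],
  [[0,0,0],[0,0,0],2.2],
  [[0,0,-1.5],[0,0,0],2.2],
  [[0,0,-2.5],[0,0,0],2.2],
  [[0,0,-2.5],[0,0,0],2.2],
  [[0,0,-2.5],[0,0,0],3],
  [[0,0,-2.5],[0,0,0],4],
  [[0,0,-2],[0,0,0],4],
])

```text
time: 9.35
ee_pos: [0.4968, 0.2976, 0.1697]
eef_rot: [0.001, 0.027, 1.0, -0.001]
ft_force: [0.1, -0.0, -0.3]
finger_gap: 0.468
```

```bash
python3 - <<'E'
from h import *
go(.482,.047,.17,.3)
E
```

```text
t 9.35 pos [0.4968 0.2976 0.1697] turn [0.0005 0.0027 1.2174] shift after turn cm [-23.5019  -8.8205  -0.0315] before [  0.1418 -25.1022  -0.0043] gap 0.46801429170262715 F [ 0.1416 -0.0062 -0.2839] j [-0.6189  0.414   0.067   1.5413 -0.0266  1.1859  0.9698]
```

Call:
arm_command([
  [[0,0,0],[0,0,0.12],4],
  [[0,0,0],[0,0,0.12],4],
  [[0,0,0],[0,0,0.12],4],
  [[0,0,0],[0,0,0.12],4],
  [[0,0,0],[0,0,0.12],4],
  [[0,0,0],[0,0,0.12],4],
  [[0,0,0],[0,0,0.12],4],
  [[0,0,0],[0,0,0.12],4],
  [[0,0,0],[0,0,0.12],4],
  [[0,0,0],[0,0,0.12],4],
  [[0,0,0],[0,0,0.12],4],
  [[0,0,0],[0,0,0.12],4],
  [[0,0,0],[0,0,0.08],4],
])

```text
time: 10.43
ee_pos: [0.4961, 0.2974, 0.1675]
eef_rot: [0.001, 0.71, 0.704, -0.001]
ft_force: [-0.0, -0.1, -1.0]
finger_gap: 0.469
```

Call:
arm_command([
  [[-1.2,0,0],[0,0,0],4],
  [[-2.4,-0.15,0],[0,0,0],4],
  [[-2.4,-0.15,0],[0,0,0],4],
  [[-2.4,-0.15,0],[0,0,0],4],
  [[-2.4,-0.15,0],[0,0,0],4],
  [[-2.4,-0.15,0],[0,0,0],4],
  [[-2.4,-0.15,0],[0,0,0],4],
  [[-2.4,-0.15,0],[0,0,0],4],
  [[-2.4,-0.15,0],[0,0,0],4],
  [[-2.4,-0.15,0],[0,0,0],4],
  [[-2.3,-0.15,0],[0,0,0],4],
  [[0,0,1],[0,0,0],4],
  [[0,0,1],[0,0,0],4],
  [[0,0,0],[0,0,0],4],
  [[0,0,0],[0,0,0],4],
])

```text
time: 11.68
ee_pos: [0.4795, 0.0489, 0.1462]
eef_rot: [-0.001, 0.707, 0.708, -0.001]
ft_force: [0.1, 0.6, 0.2]
finger_gap: 0.47
```

```bash
python3 - <<'E'
from h import *
go(.482,.047,.114,0)
b,_=shot('side','s4');a,_=shot('top','t4')
o=np.hstack([cv2.resize(a[165:225,130:190],(400,400),interpolation=2),cv2.resize(b[130:210,205:285],(400,400),interpolation=2)])
cv2.imwrite('pics/c4.png',np.clip(o*1.4,0,255).astype(np.uint8))
E
```

```text
t 11.6833 pos [0.4795 0.0489 0.1462] turn [-0.0026  0.0001  0.0012] shift after turn cm [-0.1946  0.2518  3.2221] before [-0.1945  0.2599  3.2215] gap 0.4702035440060456 F [0.1093 0.5678 0.2136] j [-0.5317  0.2667  0.4765  1.8448 -0.1386  1.0654 -0.0007]
```

View pics/c4.png

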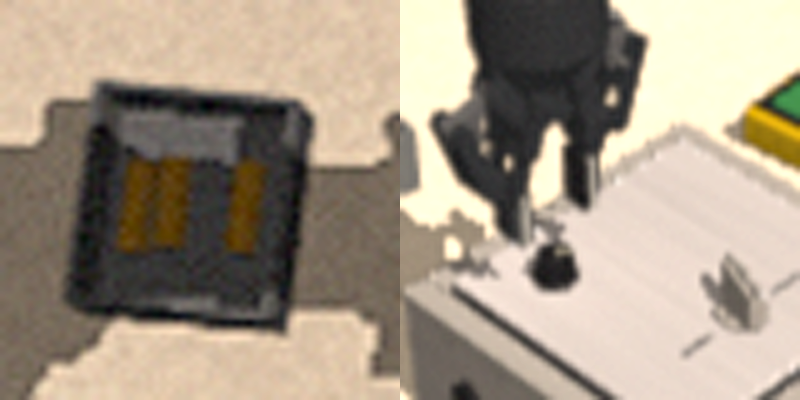

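Call:
arm_command([
  [[-0.2,0.25,0],[0,0,0],4],
  [[0,0,1],[0,0,0],4],
  [[0,0,1.2],[0,0,0],4],
  [[0,0,1],[0,0,0],4],
  [[0,0,0],[0,0,0],4],
  [[0,0,0],[0,0,0],1.6],
  [[0,0,0],[0,0,0],1.6],
  [[0,0,0],[0,0,0],1.6],
  [[0,0,0],[0,0,0],1.6],
  [[0,0,0],[0,0,0],1.6],
])

```text
time: 12.62
ee_pos: [0.4835, 0.0463, 0.1155]
eef_rot: [0.0, 0.707, 0.707, 0.0]
ft_force: [0.6, 0.0, 0.0]
finger_gap: 0.244
```

Call:
arm_command([
  [[0,0,-0.7],[0,0,0],1.6],
  [[0,0,-1.5],[0,0,0],1.6],
  [[0,0,-1.5],[0,0,0],1.6],
  [[0,0,-1.5],[0,0,0],1.6],
  [[0,0,-1.5],[0,0,0],1.6],
  [[0,0,-0.5],[0,0,0],1.6],
  [[0,0,0],[0,0,0],1.6],
])

```text
time: 13.2
ee_pos: [0.4844, 0.0464, 0.189]
eef_rot: [0.001, 0.707, 0.707, 0.002]
ft_force: [0.8, -1.3, -0.6]
finger_gap: 0.239
```

```bash
python3 - <<'E'
from h import *
go(.537,-.325,.18,0)
E
```

```text
t 13.2 pos [0.4844 0.0464 0.189 ] turn [ 0.0041 -0.001  -0.0009] shift after turn cm [-37.1358   5.2598   0.8958] before [-37.132    5.2893   0.8799] gap 0.23869643107360533 F [ 0.77   -1.2734 -0.5597] j [-0.5387  0.2266  0.4874  1.7785 -0.1158  1.1604 -0.0169]
```

Call:
arm_command([
  [[-1.2,0.2,0],[0,0,0],1.6],
  [[-2.4,0.35,0],[0,0,0],1.6],
  [[-2.4,0.35,0],[0,0,0],1.6],
  [[-2.4,0.35,0],[0,0,0],1.6],
  [[-2.4,0.35,0],[0,0,0],1.6],
  [[-2.4,0.35,0],[0,0,0],1.6],
  [[-2.4,0.35,0],[0,0,0],1.6],
  [[-2.4,0.35,0],[0,0,0],1.6],
  [[-2.4,0.35,0],[0,0,0],1.6],
  [[-2.4,0.35,0],[0,0,0],1.6],
  [[-2.4,0.35,0],[0,0,0],1.6],
  [[-2.4,0.35,0],[0,0,0],1.6],
  [[-2.4,0.35,0],[0,0,0],1.6],
  [[-2.4,0.35,0],[0,0,0],1.6],
  [[-2.4,0.35,0],[0,0,0],1.6],
  [[-2.4,0.2,1.5],[0,0,0],1.6],
  [[0,0,2.5],[0,0,0],1.6],
  [[0,0,2.5],[0,0,0],1.6],
  [[0,0,2.0],[0,0,0],1.6],
  [[0,0,0],[0,0,0],1.6],
])

```text
time: 14.87
ee_pos: [0.532, -0.323, 0.0958]
eef_rot: [-0.006, 0.708, 0.707, -0.001]
ft_force: [-0.6, 0.4, 0.2]
finger_gap: 0.246
```

```bash
python3 - <<'E'
from h import *
go(.537,-.325,.04,0)
b,_=shot('side','s5');a,_=shot('top','t5')
o=np.hstack([cv2.resize(a[155:225,310:380],(400,400),interpolation=2),cv2.resize(b[190:290,300:400],(400,400),interpolation=2)])
cv2.imwrite('pics/c5.png',np.clip(o*1.4,0,255).astype(np.uint8))
E
```

```text
t 14.8667 pos [ 0.532  -0.323   0.0958] turn [-0.0104 -0.0065 -0.0016] shift after turn cm [-0.202   0.4958  5.5751] before [-0.2374  0.554   5.5682] gap 0.24554495992141157 F [-0.5703  0.439   0.1824] j [ 0.1513  0.625   0.5678  1.4991 -0.3537  1.1339  0.7861]
```

View pics/c5.png

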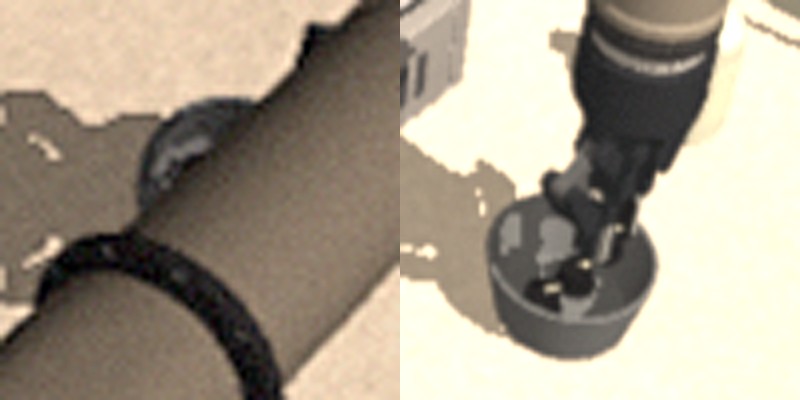

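Call:
arm_command([
  [[0,0.4,1],[0,0,0],1.6],
  [[0,0,2],[0,0,0],1.6],
  [[0,0,2],[0,0,0],1.6],
  [[0,0,0.9],[0,0,0],1.6],
  [[0,0,0],[0,0,0],1.6],
  [[0,0,0],[0,0,0],1.6],
])

```text
time: 15.47
ee_pos: [0.5402, -0.326, 0.0436]
eef_rot: [0.0, 0.707, 0.707, 0.0]
ft_force: [0.8, -0.2, 0.4]
finger_gap: 0.24
```

```bash
python3 - <<'E'
from h import *
go(.537,-.323,.035,0)
E
```

```text
t 15.4667 pos [ 0.5402 -0.326   0.0436] turn [ 0.0007  0.0005 -0.0007] shift after turn cm [ 0.3007 -0.322   0.8647] before [ 0.301  -0.3228  0.8643] gap 0.23960903058317615 F [ 0.754  -0.1657  0.385 ] j [ 0.1661  0.6885  0.5417  1.5327 -0.3922  1.0294  0.8101]
```

Call:
arm_command([
  [[0.2,-0.3,0.4],[0,0,0],1.6],
  [[0,0,0.4],[0,0,0],1.6],
  [[0,0,0],[0,0,0],1.6],
  [[0,0,0],[0,0,0],3],
  [[0,0,0],[0,0,0],3.2],
  [[0,0,0],[0,0,0],3.2],
  [[0,0,0],[0,0,0],3.2],
  [[0,0,0],[0,0,0],3.2],
])

```text
time: 16.13
ee_pos: [0.5369, -0.3239, 0.0353]
eef_rot: [0.0, 0.707, 0.707, 0.0]
ft_force: [0.6, 0.5, 0.3]
finger_gap: 0.373
```

Call:
arm_command([
  [[0,0,-1],[0,0,0],3.2],
  [[0,0,-2],[0,0,0],3.2],
  [[0,0,-2],[0,0,0],3.2],
  [[0,0,-2],[0,0,0],3.2],
  [[0,0,-2],[0,0,0],3.2],
  [[0,0,-2],[0,0,0],3.2],
  [[0,0,-2],[0,0,0],3.2],
  [[0,0,-1],[0,0,0],3.2],
  [[0,0,0],[0,0,0],3.2],
])

```text
time: 16.88
ee_pos: [0.5382, -0.3252, 0.1788]
eef_rot: [0.003, 0.707, 0.707, 0.001]
ft_force: [0.1, -0.1, -0.1]
finger_gap: 0.377
```

```bash
python3 - <<'E'
from h import *
go(.536,-.0495,.175,-.36)
E
```

```text
t 16.8833 pos [ 0.5382 -0.3252  0.1788] turn [0.0063 0.0024 0.359 ] shift after turn cm [25.7286 -9.9183  0.3757] before [27.5741 -0.2484  0.2798] gap 0.3769621167592317 F [ 0.0965 -0.0894 -0.0821] j [ 0.1351  0.5531  0.5992  1.3972 -0.3152  1.2801  0.7517]
```

Call:
arm_command([
  [[1.5,0,0],[0,0,0],3.2],
  [[2.4,0,0],[0,0,0],3.2],
  [[2.4,0,0],[0,0,0],3.2],
  [[2.4,0,0],[0,0,0],3.2],
  [[2.4,0,0],[0,0,0],3.2],
  [[2.4,0,0],[0,0,0],3.2],
  [[2.4,0,0],[0,0,0],3.2],
  [[2.4,0,0],[0,0,0],3.2],
  [[2.4,0,0],[0,0,0],3.2],
  [[2.4,0,0],[0,0,0],3.2],
  [[2.4,0,0],[0,0,0],3.2],
  [[2,-0.2,0],[0,0,0],3.2],
  [[0,0,0],[0,0,0.12],3.2],
  [[0,0,0.5],[0,0,0.12],3.2],
  [[0,0,1],[0,0,0.12],3.2],
  [[0,0,1],[0,0,0],3.2],
  [[0,0,0],[0,0,0],3.2],
  [[0,0,0],[0,0,0],3.2],
])

```text
time: 18.38
ee_pos: [0.5339, -0.0486, 0.1488]
eef_rot: [-0.001, 0.822, 0.57, -0.001]
ft_force: [0.4, 0.7, 0.8]
finger_gap: 0.371
```

```bash
python3 - <<'E'
from h import *
go(.536,-.0495,.114,-.37)
b,_=shot('side','s6');a,_=shot('top','t6')
o=np.hstack([cv2.resize(a[165:215,320:370],(300,300),interpolation=2),np.zeros((300,0,3),np.uint8)])
o=np.vstack([o,np.zeros((200,300,3),np.uint8)])
o=np.hstack([o,cv2.resize(b[140:220,230:310],(500,500),interpolation=2)])
cv2.imwrite('pics/c6.png',np.clip(o*1.4,0,255).astype(np.uint8))
E
```

```text
t 18.3833 pos [ 0.5339 -0.0486  0.1488] turn [-0.0029  0.0011  0.0115] shift after turn cm [-0.0046  0.2291  3.4764] before [-0.0033  0.2391  3.4757] gap 0.3705785397639549 F [0.3692 0.6565 0.7796] j [-0.4124  0.3974  0.6248  1.7028 -0.2528  1.1265 -0.0728]
```

View pics/c6.png

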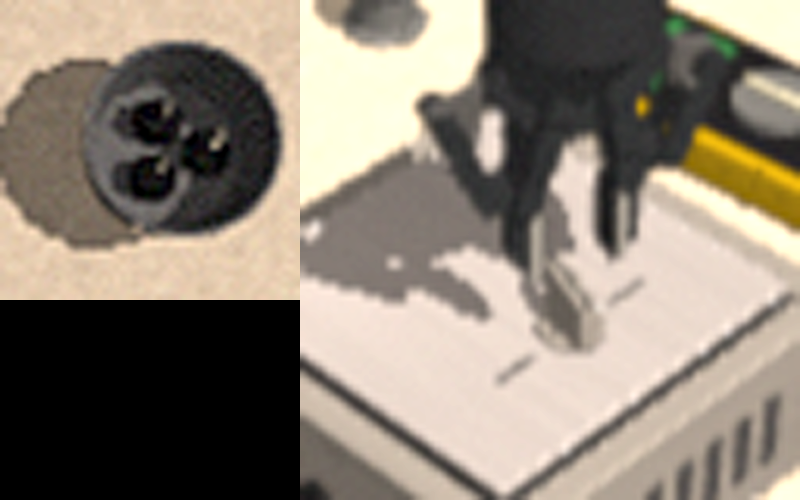

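Call:
arm_command([
  [[0,0.22,0],[0,0,0],3.2],
  [[0,0,1.2],[0,0,0],3.2],
  [[0,0,1.2],[0,0,0],3.2],
  [[0,0,1.0],[0,0,0],3.2],
  [[0,0,0],[0,0,0],3.2],
  [[0,0,0],[0,0,0],3.2],
])

```text
time: 18.98
ee_pos: [0.5368, -0.0496, 0.1159]
eef_rot: [-0.0, 0.822, 0.569, -0.0]
ft_force: [0.4, 0.1, -1.0]
finger_gap: 0.377
```

Call:
arm_command([
  [[0,0,0],[0,0,0],1.6],
  [[0,0,0],[0,0,0],1.2],
  [[0,0,0],[0,0,0],0.2],
  [[0,0,0],[0,0,0],0.2],
  [[0,0,0],[0,0,0],0.2],
  [[0,0,0],[0,0,0],0.2],
])

```text
time: 19.48
ee_pos: [0.5351, -0.0486, 0.1161]
eef_rot: [-0.002, 0.822, 0.569, -0.001]
ft_force: [-5.5, 2.6, 2.3]
finger_gap: 0.101
```

```bash
python3 - <<'E'
from h import *
go(.536,-.0495,.115,-1.541)
print(sensors.read_state()['wrist_torque'])
E
```

```text
t 19.4833 pos [ 0.5351 -0.0486  0.1161] turn [-0.0043  0.0024  1.1806] shift after turn cm [0.0903 0.0923 0.1088] before [-0.0511  0.1191  0.1083] gap 0.10071354677366631 F [-5.5175  2.6164  2.2997] j [-0.3965  0.4369  0.61    1.7379 -0.283   1.0602 -0.0501]
[0.3709 0.9662 0.0044]
```

Call:
arm_command([
  [[0,-0.2,0],[0,0,0],0.2],
  [[0,0,0],[0,0,0.06],0.2],
  [[0,0,0],[0,0,0.1],0.2],
  [[0,0,0],[0,0,0.1],0.2],
  [[0,0,0],[0,0,0.1],0.2],
  [[0,0,0],[0,0,0.1],0.2],
  [[0,0,0],[0,0,0.1],0.2],
  [[0,0,0],[0,0,0.1],0.2],
  [[0,0,0],[0,0,0.1],0.2],
  [[0,0,0],[0,0,0.1],0.2],
  [[0,0,0],[0,0,0.1],0.2],
  [[0,0,0],[0,0,0.1],0.2],
  [[0,0,0],[0,0,0.1],0.2],
  [[0,0,0],[0,0,0.02],0.2],
  [[0,0,0],[0,0,0],0.2],
  [[0,0,0],[0,0,0],0.2],
])

```text
time: 20.82
ee_pos: [0.5359, -0.0498, 0.1167]
eef_rot: [0.001, 1.0, 0.016, 0.001]
ft_force: [-0.1, -1.6, 1.6]
finger_gap: 0.1
```

```bash
python3 - <<'E'
from h import *
go(.536,-.0495,.115,-1.541)
print(sensors.read_state()['wrist_torque'])
b,_=shot('side','s7')
cv2.imwrite('pics/c7.png',np.clip(cv2.resize(b[140:220,230:310],(600,600),interpolation=2)*1.4,0,255).astype(np.uint8))
E
```

```text
t 20.8167 pos [ 0.5359 -0.0498  0.1167] turn [ 0.0016 -0.0019  0.0015] shift after turn cm [ 0.0159 -0.0312  0.1693] before [ 0.0157 -0.0314  0.1692] gap 0.10037174097058714 F [-0.1374 -1.6177  1.5616] j [-0.5841  0.5087  0.8912  1.7473 -0.4387  1.0964 -1.089 ]
[-0.4637  0.0988  0.0265]
```

View pics/c7.png

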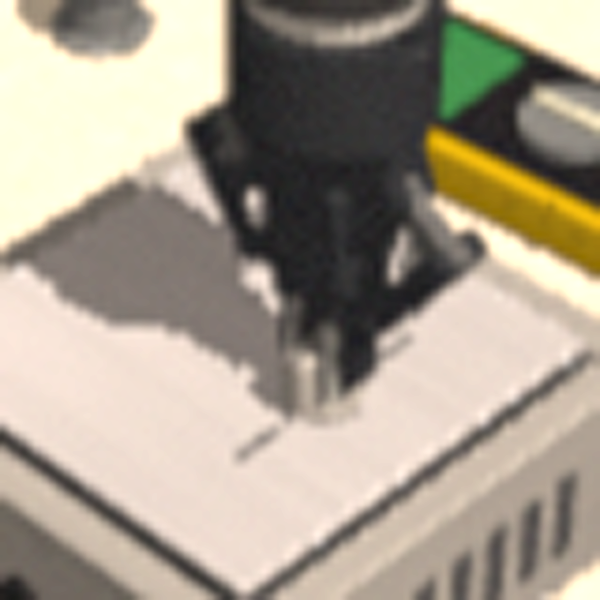

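Call:
arm_command([
  [[0,0,0.2],[0,0,0],0.2],
  [[0,0,0.2],[0,0,0],0.2],
  [[0,0,0.2],[0,0,0],0.2],
  [[0,0,0],[0,0,0],0.2],
])

```text
time: 21.2
ee_pos: [0.5359, -0.0498, 0.1107]
eef_rot: [0.001, 1.0, 0.015, 0.001]
ft_force: [-1.0, -3.0, 5.7]
finger_gap: 0.102
```

Call:
arm_command([
  [[0,0,0.2],[0,0,0],0.2],
  [[0,0,0.2],[0,0,0],0.2],
  [[0,0,0.1],[0,0,0],0.2],
  [[0,0,0],[0,0,0],0.2],
  [[0,0,0],[0,0,0],0.2],
])

```text
time: 21.62
ee_pos: [0.5359, -0.0499, 0.1084]
eef_rot: [-0.0, 1.0, 0.015, 0.001]
ft_force: [-7.1, -1.2, 21.3]
finger_gap: 0.102
```

```bash
python3 - <<'E'
from h import *
go(.536,-.0495,.1084,-1.541)
def hts(d):
    c=camera_info('side');K=np.array(c['mtx']);T=np.array(c['pose']);v,u=np.mgrid[:384,:512]
    w=np.stack([u,v,np.ones_like(u)],-1)@np.linalg.inv(K).T*d[...,None]@T[:3,:3].T+T[:3,3]
    R=lambda x0,x1,y0,y1:w[(w[...,0]>x0)&(w[...,0]<x1)&(w[...,1]>y0)&(w[...,1]<y1)&(d>0)&(w[...,2]>.07)&(w[...,2]<.12)][:,2]
    return [(np.median(r),len(r)) for r in (R(.455,.49,-.08,.06),R(.425,.434,-.08,.08),R(.56,.62,-.075,-.06))]
b,d=shot('side','s8')
print('before',hts(np.load('pics/s6.npy')));print('now',hts(d))
a,_=shot('top','t8')
o=np.hstack([cv2.resize(b[140:220,230:310],(500,500),interpolation=2),cv2.resize(a[110:230,330:380],(208,500),interpolation=2)])
cv2.imwrite('pics/c8.png',np.clip(o*1.4,0,255).astype(np.uint8))
E
```

```text
t 21.6167 pos [ 0.5359 -0.0499  0.1084] turn [-0.0009 -0.0022  0.    ] shift after turn cm [ 0.0089 -0.0374 -0.    ] before [ 0.0089 -0.0374  0.    ] gap 0.10193918093093243 F [-7.0607 -1.1665 21.31  ] j [-0.5767  0.5186  0.8842  1.7563 -0.451   1.0811 -1.0801]
before [(np.float64(0.10120320150784551), 430), (np.float64(0.09342593504151231), 125), (np.float64(0.10145724168920106), 78)]
now [(np.float64(0.09322313936217796), 431), (np.float64(0.09299580204780689), 132), (np.float64(0.09322346070497523), 68)]
```

View pics/c8.png

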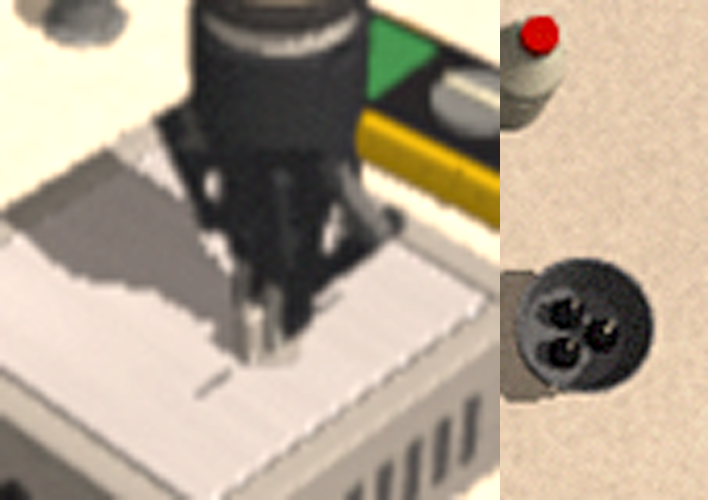

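Depth shows that the panel came down 8.0 mm and is now level with the case top (93.2 mm against 93.0 mm). The push is 21 N.

```bash
python3 -c "
from cell import ticket
print(ticket.hand_in())"
```

```text
the job is handed in; nothing more can be done
None
```

The job is done and handed in at about 22 s of robot time. The arm is still gripping the fastener and pressing the panel down.

- **Parts:** The brass spacer is in the rectangular bin beside the other two, and the dial knob stands in the round pot with the other two. Both show in the pictures taken after each release.
- **Fastener:** I turned it about 1.18 rad, which puts the wing within roughly 0.01 rad of the engraved marks by my measurement. I judged this from the gripper's angle, because the fingers largely hide the slot line.
- **Panel:** It came down 8.0 mm by depth measurement, and its top now reads 93.2 mm against 93.0 mm for the case top, so it is flush. The tool moved down 8.3 mm and stopped there with about 21 N on it, against the gasket's 11 N.

None of these checks failed. There was also about 7 N of sideways force at the end. I did not compare the bystander objects before and after; the parts of the meter, cleaner and spool in view in the last pictures look undisturbed.

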